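Stamp the fresh soap bar and rack it to cure

TASK

Pull the stamp with the oblong die sideways out of its spring clip and press it firmly for a moment onto the fresh soap bar in the stamping jig, in the middle of its top and square with it. Snap the stamp back upright into its clip, and move the stamped bar to the middle of the empty space on the slatted curing tray, flat, stamped face up and in line with the cured bars. Leave the round stamp, the cured bars and the jar where they are.

Things in the scene. Friction and masses are not known exactly. Their poses are not given: they have to be found in the camera images.
- bar_stamp_mid (a point): The stamp to use: upright round wooden handle, 24 mm in diameter, on an oblong brass die 60 x 28 x 8 mm; 115 mm tall in all, about 130 g. Point on the handle's axis half-way up, 57.5 mm above the die's underside; z up the handle, x along the die's 60 mm side. It may stand turned in the clip; the die is too large to pass up through the clip.
- bar_stamp_face (a point): The centre of the underside (printing face) of the oblong die, 57.5 mm below bar_stamp_mid; same axes.
- round_stamp_mid (a point): Bystander: a stamp with the same handle but a round die 34 mm in diameter, standing in the other clip; point half-way up, 57.5 mm above its underside.
- stand: Fixed wooden stand with two steel C-shaped spring clips 130 mm apart; either may hold either stamp. Origin on the table, midway between the two handles; base board 12 mm thick (stamps stand on it), x -3 to +66 mm. Clip mouths face the stand's -x, about away from the robot: pull stamps out to -x, push in to +x, handle upright. Back board from x = +38 mm, 75 mm above the table.
- clip_l (a point): Where a stamp's mid point lies when fully home in the clip on the stand's +y side (x 0, y +65 mm, 69.5 mm above the table). The clip holds the handle 41 to 59 mm above the die's underside; from 60 to 115 mm it is free to grasp. Its arms resist with about 6 to 10 N, spread and let go within 15 mm of travel; pushing in takes about as much.
- clip_r (a point): The same for the clip on the stand's -y side (y = -65 mm). A stamp slides freely up and down in a clip by a few mm: raised 4 mm off the base board, the die does not scrape or catch on the board's edge on its way out or in.
- jig: Fixed wooden stamping jig, 130 mm (x) x 100 mm (y), board 15 mm thick; origin on the table below its centre. The fresh bar lies at its centre, lengthways along x, against an end stop at its +x end and two small blocks at the ends of its +y side (all 12 mm high above the board; 50 mm between the two blocks are free for a finger).
- jig_seat (a point): Centre of the fresh bar when it lies in the jig: 30 mm above the table.
- fresh_bar_mid (a point): The fresh soap bar, 80 mm (x) x 55 mm (y) x 30 mm (z), about 135 g; point at its centre.
- fresh_bar_top (a point): Centre of the bar's top face, 15 mm above fresh_bar_mid.
- tray: Fixed slatted wooden curing tray, 112 mm (x) x 260 mm (y), top of the slats 18 mm above the table; origin on the table below its centre. Two cured bars lie on it lengthways along x, near y = -95 and -25 mm; the rest, to y = +130 mm, is empty.
- tray_space (a point): Middle of the tray's empty space (y = +66 mm), 33 mm above the table: where the centre of the stamped bar belongs, its long side along x of this frame (either way round).
- cured_bar_1_mid (a point): Bystander: cured bar, same size, centre.
- cured_bar_2_mid (a point): Bystander: cured bar next to the empty space, same size, centre.
- jar: Bystander: small closed amber jar, 60 mm in diameter and 60 mm tall, standing; origin under its centre.
Mind the look-alikes: they are no part of the job. What is shaped like the part that bears fresh_bar_mid but orange or red is not meant.

How it is judged:
By the outcome, as a careful person would: the job done as asked, in the order asked, and still so for the second after the job is handed in, with the robot touching nothing.
It also fails if it takes over 61 s, if anything falls off the work surface, if the arm or the gripper's body presses on something with over 40 N, if the wrist force passes 120 N, or if a joint passes its speed limit or range.

ROBOT

A 6-joint arm with a two-finger parallel gripper is mounted at the origin on the work surface. World frame = base frame: x ahead of the robot, y to its left, z up, the work surface at z = 0. Lengths are in mm, angles in degrees, forces in N, time in s.
With the tool pointing down it reaches from about 350 to 850 mm from the base axis. Payload 8.1 kg.
Tool frame: the origin (TCP) lies between the finger pads; the fingertips stand 17 mm ahead of it and the grasp point (between the pads) lies 2 mm behind it; z points along the fingers, y is the line along which they close (so a half turn about z gives the same grasp; the last joint's range is limited). The gripper opens to 85 mm and grips with 20 to 120 N. Pads are 22 mm wide; open, the fingers measure 114 mm over their backs; the gripper's body (76 mm by 85 mm) begins 54 mm behind the grasp point. The pads swing forward as they close: fully open they stand 13 mm farther back than shut.
Start: joints at [-73.018, 7.471, 85.268, -0, 87.261, -4.893], TCP at [223.575, -556.794, 248.292] pointing down, gripper open.
Joint ranges: [-169.43, 169.43], [-51.17, 129.36], [1.28, 143.12], [-76.62, 256.62], [0, 156.53], [-152.29, 152.29]. Speed limits (degrees/s): [136.94, 136.94, 159.86, 180, 180, 180].

INTERFACE

Orientations are given as [roll, pitch, yaw] about the fixed x, y, z axes, in that order (R = Rz(yaw) Ry(pitch) Rx(roll)).
In Python, from bench import sense, snapshot, hand_in, trace, place_of gives the robot as it stands.
- The arm moves only by the shell command python3 -m handwheel 'ROWS' [FORCE]. ROWS is JSON, a list of rows, each a list of 7 numbers: the opening, from -1 (shut) to 1 (fully open), then the shift along the tool's x, y, z in cm, then the turn, a rotation vector about the tool's x, y, z in rad. A call has 1 to 12 rows; each row shifts and turns the commanded pose from where the row before left it, along the tool's axes as they then stand; what a row does not reach is not made up. A row lasts 1/12 s, in which the tool goes at most 41.7 mm and 7.16 degrees, less where a joint would pass 70% of its speed; a pose out of reach is approached as far as the arm can. A call with a gripper value outside its range is refused whole. The fingers move at their own pace and stop on an object; FORCE is the grip in N (left out, the last holds). Time passes only in rows, so rows that do not move let the fingers close. It gives the time, the measured TCP pose, the force, the opening and the grip force at its end, in the units of the state.
- sense(): the state, without advancing time (a new reading comes with each control period).
- snapshot(name): name is "side" or "top"; returns a dict with "image" (400x640x3 uint8, red, green, blue), "intrinsics" (3x3 intrinsics, pixels), "R" (3x3) and "t" (3): a world point X has camera coordinates R X + t. Camera axes: x right, y down, z forward; pixel columns grow to the right and rows downward; lengths in mm; the calibration is good to about 2 mm. A picture is of the moment at which its call begins. There is no depth.
- hand_in(): hands the job in; it is judged then, once.
Trained networks look in a picture, given as the dict that the camera call returned (one of the last four; its "shot" number tells which), for a name from the list of things; names that differ only in an ending like _2 or _b are one class to them, and where a whole thing is asked for, a point or a joint stands for the part that bears it (a point fixed in the world has none). Each returns a list of dicts, best first, with "conf" (0 to 1); they miss things now and then, are a little off and sometimes report something else, mostly with a low value. They report only what shows in the picture. A call takes as long as a camera call. They do not tell look-alikes from the thing itself.
- trace(picture, query): "pixels" (400x640 bool, what is visible of it).
- place_of(picture, query): "location" ([x, y, z] in mm, in world coordinates, good to about 4 mm: a listed point, or the origin of a listed thing).
The state is a dict: "time": time; "joint_pos": joint angles; "qd": joint speeds; "joint_efforts": joint torques, N m; "tool_pos": TCP position; "tcp_rot": TCP orientation; "ft_force": force on the tool from outside, world axes, zero at the start; "wrist_torque": the same for the moment, N m; "finger_gap": finger opening in mm; "grip_force": force on a finger pad.
Only numpy, scipy, OpenCV 4.12 (cv2) and the standard library are available. Lean on these libraries where they do the work, as an engineer would, in place of code of your own. Each camera call takes 0.05 s, during which the arm holds its last target. There are 200 camera calls.

## Working session

There is one attempt and no reset: what is moved stays moved. The work goes in short steps, Python scripts to look and compute and a shell command to move; the robot and the scene stay as the last step left them, time stands still between calls to the robot, and variables do not carry over. Pictures are saved under pics/ and viewed, at most 10 in all, crops included, and the job is handed in when it is done.

```bash
ls; mkdir -p pics; cat > h.py <<'E'
import numpy as np, cv2
from bench import sense, snapshot, hand_in, trace, place_of
def save(s,n): cv2.imwrite(f'pics/{n}.png', s['image'][:,:,::-1])
def proj(s,X):
    c=s['R']@np.array(X,float).T.reshape(3,-1)+np.array(s['t']).reshape(3,1)
    p=np.array(s['intrinsics'])@c; return (p[:2]/p[2]).T
def back(s,uv,z):
    K=np.array(s['intrinsics']);R=np.array(s['R']);t=np.array(s['t'])
    d=R.T@np.linalg.inv(K)@np.array([uv[0],uv[1],1.]); c=-R.T@t
    return c+d*(z-c[2])/d[2]
E
python3 - <<'E'
from h import *
a=snapshot('top');b=snapshot('side')
im=np.vstack([a['image'],b['image']])
save(a,'top0');save(b,'side0')
for s,n in((a,'top'),(b,'side')):
  print(n,'cam',-np.array(s['R']).T@np.array(s['t']))
  for q in ['bar_stamp_mid','bar_stamp_face','round_stamp_mid','stand','clip_l','clip_r','jig','jig_seat','fresh_bar_mid','fresh_bar_top','tray','tray_space','cured_bar_1_mid','jar']:
    for r in place_of(s,q)[:4]: print(q,round(r['conf'],2),np.round(r['location']),np.round(proj(s,r['location'])[0]))
st=sense();print(st)
E
```

```text
pics
top cam [ 358.13169086  -10.23510591 1168.88847325]
bar_stamp_face 0.49 [ 560. -270.   10.] [416. 201.]
round_stamp_mid 0.48 [ 546. -398.   69.] [474. 203.]
stand 0.69 [ 552. -334.   -2.] [440. 205.]
stand 0.64 [721. -18.   2.] [319. 141.]
clip_l 0.57 [ 547. -393.   68.] [471. 203.]
clip_l 0.57 [ 563. -268.   71.] [420. 195.]
clip_l 0.43 [719. -18.  -2.] [319. 142.]
clip_l 0.33 [485. -18.  27.] [318. 227.]
clip_r 0.57 [ 547. -393.   68.] [471. 203.]
clip_r 0.57 [ 563. -268.   71.] [420. 195.]
clip_r 0.43 [719. -18.  -2.] [319. 142.]
clip_r 0.33 [485. -18.  27.] [318. 227.]
jig 0.95 [488. -15.   2.] [317. 227.]
jig 0.66 [487. -15.  32.] [317. 226.]
jig_seat 0.98 [489. -14.  33.] [317. 226.]
fresh_bar_mid 0.88 [615.  90.  15.] [277. 177.]
fresh_bar_mid 0.8 [ 383. -139.    8.] [366. 269.]
fresh_bar_mid 0.69 [ 634. -130.   15.] [362. 172.]
fresh_bar_mid 0.68 [490. -15.  29.] [317. 225.]
fresh_bar_top 0.91 [490. -10.  46.] [315. 225.]
fresh_bar_top 0.91 [614.  92.  26.] [276. 177.]
fresh_bar_top 0.86 [ 387. -135.   29.] [365. 268.]
fresh_bar_top 0.7 [ 636. -128.   30.] [362. 170.]
tr
[... 1713 characters left out ...]
. 309.]
{'time': 1.5, 'joint_pos': array([-7.30163041e+01,  7.47124901e+00,  8.52693076e+01, -1.68628046e-04,
        8.72602188e+01, -4.89220730e+00]), 'qd': array([ 0.05488462, -0.0313802 ,  0.02364223,  0.04771749,  0.03763142,
       -0.06213438]), 'joint_efforts': array([-1.70262210e-03, -5.69308662e+01, -5.00854146e+01, -4.30978007e-04,
        1.34840615e-03, -4.89028321e-05]), 'tool_pos': array([ 223.58630923, -556.78366151,  248.27688986]), 'tcp_rot': array([-1.79999213e+02,  1.01692769e-04,  2.18759113e+01]), 'ft_force': array([-0.61014859,  0.0582998 , -0.2167181 ]), 'wrist_torque': array([ 0.01245858, -0.01059279,  0.01958548]), 'grip_force': 0.0, 'finger_gap': 85.64073218737558}
```

View pics/top0.png

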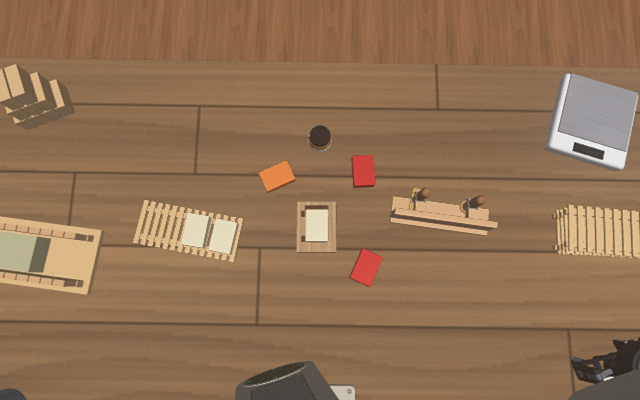

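View pics/side0.png

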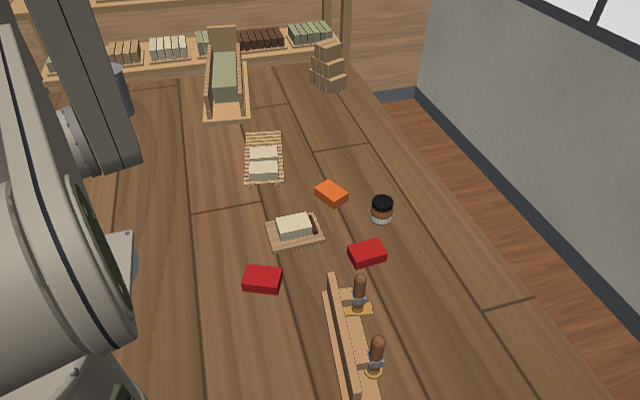

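The pictures show the stand at top (390–495, 198–232) and side (325–385, 270–400). The bar stamp stands in the nearer clip at side (358, 295), and the round stamp at (376, 355). The candidates for the fresh bar are the cream bar in the jig at top (317, 226), red at (363, 171) and (366, 267), and orange at (277, 177). Only the cream one is meant. I'll confirm with one crop and measure.

```bash
cat >> h.py <<'E'
def rect(s,mask,z):
    c=max(cv2.findContours(mask.astype(np.uint8),0,cv2.CHAIN_APPROX_NONE)[0],key=cv2.contourArea)[:,0,:]
    p=np.array([back(s,u,z)[:2] for u in c],np.float32)
    (x,y),(w,h),a=cv2.minAreaRect(p); return [round(float(v),1) for v in (x,y,w,h,a)], np.round(p.mean(0),1)
E
python3 - <<'E'
from h import *
a=snapshot('top');b=snapshot('side')
up=lambda im,f:cv2.resize(im,None,fx=f,fy=f,interpolation=cv2.INTER_CUBIC)
A=up(a['image'][185:260,295:345],5.2);B=up(b['image'][265:390,310:400],4)
C=np.zeros((560,800,3),np.uint8);C[:A.shape[0],:A.shape[1]]=A;C[:500,280:640]=B
cv2.imwrite('pics/crop1.png',C[:,:,::-1])
print(a['intrinsics'][0],b['intrinsics'][0])
# cream tops in top view
hsv=cv2.cvtColor(a['image'],cv2.COLOR_RGB2HSV)
for n,(r0,r1,c0,c1),z in(('fresh',(195,260,290,345),45),('cured',(195,270,130,250),48)):
  m=np.zeros((400,640),np.uint8);sub=hsv[r0:r1,c0:c1];m[r0:r1,c0:c1]=((sub[...,1]<70)&(sub[...,2]>190))
  k,l,st,_=cv2.connectedComponentsWithStats(m)
  for i in range(1,k):
    if st[i,4]>200: print(n,st[i],rect(a,l==i,z))
for q,z in(('jig',15),('tray',18),('stand',75),('fresh_bar_mid',45),('cured_bar_1_mid',48)):
  for s,nm in((a,'top'),(b,'side')):
    for r in trace(s,q)[:4]: print(nm,q,round(r['conf'],2),rect(s,r['pixels'],z))
E
```

```text
[454.6823962    0.         317.26790738] [414.56450493   0.         322.31399008]
fresh [306 210  22  31 682] ([489.2, -13.4, 74.7, 52.4, 0.8], array([489.1, -13.4], dtype=float32))
cured [181 213  28  34 696] ([473.0, 287.3, 53.7, 78.6, 81.5], array([472.8, 287. ], dtype=float32))
cured [208 219  29  35 699] ([459.0, 218.7, 54.3, 78.5, 78.7], array([458.1, 218.2], dtype=float32))
top jig 0.65 ([490.6, -12.3, 127.8, 101.0, 0.8], array([489.9, -12.6], dtype=float32))
side jig 0.81 ([489.2, -23.2, 129.5, 107.7, 1.8], array([488.1, -34. ], dtype=float32))
top tray 0.83 ([475.8, 320.7, 240.2, 111.2, 79.9], array([460.7, 340. ], dtype=float32))
side tray 0.97 ([474.2, 297.8, 276.1, 114.2, 79.8], array([471.9, 294.6], dtype=float32))
side tray 0.65 ([492.7, -4.8, 87.0, 85.2, 0.6], array([492.3,  -4.8], dtype=float32))
top stand 0.9 ([520.1, -323.0, 259.7, 83.5, 83.2], array([ 514.9, -316.4], dtype=float32))
side stand 0.88 ([520.7, -338.2, 262.7, 83.5, 83.0], array([ 514.6, -353.3], dtype=float32))
top fresh_bar_mid 0.76 ([387.9, -135.1, 57.3, 79.4, 65.5], array([ 387.7, -134.1], dtype=flo
[... 184 characters left out ...]
pe=float32))
side fresh_bar_mid 0.92 ([487.7, -29.3, 82.9, 79.8, 1.0], array([487. , -30.5], dtype=float32))
side fresh_bar_mid 0.92 ([387.8, -163.0, 74.0, 82.6, 65.4], array([ 387.6, -163.2], dtype=float32))
side fresh_bar_mid 0.92 ([623.4, -156.3, 89.9, 74.2, 5.2], array([ 622.7, -157.7], dtype=float32))
side fresh_bar_mid 0.88 ([606.8, 56.6, 70.6, 99.2, 25.7], array([606.7,  55.9], dtype=float32))
top cured_bar_1_mid 0.61 ([459.0, 215.1, 61.6, 82.4, 78.6], array([458.5, 215.1], dtype=float32))
top cured_bar_1_mid 0.46 ([471.8, 301.4, 259.4, 109.4, 80.1], array([460.9, 292.7], dtype=float32))
side cured_bar_1_mid 0.86 ([457.2, 197.5, 91.1, 79.5, 79.9], array([456.2, 196.1], dtype=float32))
```

View pics/crop1.png

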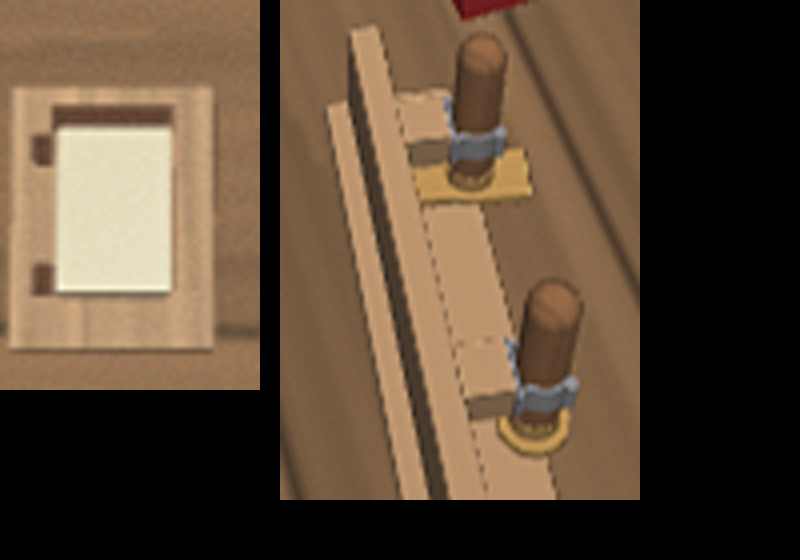

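The crop confirms it. The stamp in the upper clip (handle at side px 360, 290) has the oblong brass die, and the lower one has the round die. The cream bar lies against the dark stop and blocks in the jig. Next I'll locate the handle axis and work out the approach.

```bash
cat >> h.py <<'E'
from scipy.spatial.transform import Rotation as Ro
def go(X,yaw):
    st=sense();R=Ro.from_euler('xyz',st['tcp_rot'],degrees=True)
    d=R.inv().apply(np.array(X)-st['tool_pos'])/10
    rv=(R.inv()*Ro.from_euler('xyz',[180,0,yaw],degrees=True)).as_rotvec()
    d2=Ro.from_euler('xyz',[180,0,yaw],degrees=True).inv().apply(np.array(X)-st['tool_pos'])/10
    print('shift cm before-turn',d.round(2),'after-turn',d2.round(2),'turn',rv.round(3))
def show(): 
    s=sense();print(round(s['time'],2),s['tool_pos'].round(1),s['tcp_rot'].round(1),'F',s['ft_force'].round(1),'T',s['wrist_torque'].round(2),'gap',round(s['finger_gap'],1),'grip',round(s['grip_force'],1),'J',s['joint_pos'].round(0))
E
python3 - <<'E'
from h import *
from scipy.optimize import least_squares
a=snapshot('top');b=snapshot('side')
for s,n in((a,'top'),(b,'side')):
  for q in ('bar_stamp_mid','round_stamp_mid'):
    for r in trace(s,q)[:2]:
      ys,xs=np.nonzero(r['pixels']);print(n,q,round(r['conf'],2),len(xs),xs.min(),xs.max(),ys.min(),ys.max(),xs.mean().round(1),ys.mean().round(1))
# side: handle top centre & foot ; die corners by eye
E
python3 - <<'E'
from h import *
b=snapshot('side')
px=lambda x,y:((x-280)/4+310-.4,265+y/4-.4)
print('top',back(b,px(482,50),127),'foot',back(b,px(471,178),20))
for c in((525,150),(531,187),(418,195)): print('die',back(b,px(*c),20).round(1))
go([560,-268,200],83)
E
```

```text
top bar_stamp_mid 0.63 241 409 430 188 209 418.5 195.7
top round_stamp_mid 0.76 221 460 485 195 212 472.9 202.7
side bar_stamp_mid 0.78 623 344 372 275 316 358.8 299.4
side bar_stamp_mid 0.7 1013 265 324 213 254 293.9 237.5
side round_stamp_mid 0.79 546 364 385 335 379 375.5 356.4
top [ 560.60345032 -271.46240846  127.        ] foot [ 562.05250597 -271.97398694   20.        ]
die [ 594.8 -264.1   20. ]
die [ 589.6 -285.5   20. ]
die [ 532.8 -273.8   20. ]
shift cm before-turn [ 41.98 -14.27   4.83] after-turn [32.76 29.87  4.83] turn [-0.    -0.    -1.067]
```

```bash
python3 -m handwheel '[[1,3.5,-1.19,0.2,0,0,0],[1,3.5,-1.19,0.2,0,0,0],[1,3.5,-1.19,0.2,0,0,0],[1,3.5,-1.19,0.2,0,0,0],[1,3.5,-1.19,0.2,0,0,0],[1,3.5,-1.19,0.2,0,0,0],[1,3.5,-1.19,0.2,0,0,0],[1,3.5,-1.19,0.2,0,0,0],[1,3.5,-1.19,0.2,0,0,0],[1,3.5,-1.19,0.2,0,0,0],[1,3.5,-1.19,0.2,0,0,0],[1,3.5,-1.19,0.2,0,0,0]]' 100
python3 -m handwheel '[[1,0,0,0.2,0,0,-0.119],[1,0,0,0.2,0,0,-0.119],[1,0,0,0.2,0,0,-0.119],[1,0,0,0.2,0,0,-0.119],[1,0,0,0.2,0,0,-0.119],[1,0,0,0.2,0,0,-0.119],[1,0,0,0.2,0,0,-0.119],[1,0,0,0.2,0,0,-0.119],[1,0,0,0.2,0,0,-0.119],[1,0,0,0,0,0,0],[1,0,0,0,0,0,0]]'
python3 - <<'E'
from h import *
show();go([561,-269.5,96],83)
E
```

```text
time: 3.45
tool_pos: [561.4, -266.4, 224.3]
tcp_rot: [180.0, -0.0, 21.9]
ft_force: [0.2, 0.0, -0.1]
finger_gap: 85.4
grip_force: 0.0
time: 4.37
tool_pos: [560.1, -267.7, 206.2]
tcp_rot: [-180.0, -0.0, 83.0]
ft_force: [0.0, 0.0, 0.5]
finger_gap: 85.5
grip_force: 0.0
4.37 [ 560.1 -267.7  206.2] [-180.   -0.   83.] F [0.  0.  0.5] T [ 0.   -0.07  0.05] gap 85.5 grip 0.0 J [-30.  12.  85.   0.  83. -23.]
shift cm before-turn [-0.16  0.12 11.02] after-turn [-0.16  0.11 11.02] turn [-0. -0.  0.]
```

```bash
python3 -m handwheel '[[1,-0.16,0.11,2,0,0,0],[1,0,0,2,0,0,0],[1,0,0,2,0,0,0],[1,0,0,2,0,0,0],[1,0,0,1.6,0,0,0],[1,0,0,1.2,0,0,0],[1,0,0,0,0,0,0]]'
python3 -m handwheel '[[0,0,0,0,0,0,0],[-0.3,0,0,0,0,0,0],[-0.5,0,0,0,0,0,0],[-0.7,0,0,0,0,0,0],[-1,0,0,0,0,0,0],[-1,0,0,0,0,0,0],[-1,0,0,0,0,0,0],[-1,0,0,0,0,0,0],[-1,0,0,0,0,0,0]]' 100
python3 - <<'E'
from h import *
show();s=snapshot('side')
cv2.imwrite('pics/g1.png',cv2.resize(s['image'][200:400,260:460],None,fx=3,fy=3,interpolation=2)[:,:,::-1])
E
```

```text
time: 4.95
tool_pos: [559.3, -268.5, 95.1]
tcp_rot: [-179.7, -0.1, 83.1]
ft_force: [-0.3, 0.1, -0.4]
finger_gap: 85.6
grip_force: 0.0
time: 5.7
tool_pos: [561.8, -269.9, 99.7]
tcp_rot: [179.9, 0.0, 83.2]
ft_force: [-0.8, 1.4, 5.9]
finger_gap: 22.1
grip_force: 97.6
5.7 [ 561.8 -269.9   99.7] [179.9   0.   83.2] F [-0.8  1.4  5.9] T [ 0.09  0.19 -0.01] gap 22.1 grip 97.6 J [-30.  17.  90.   0.  73. -24.]
```

View pics/g1.png

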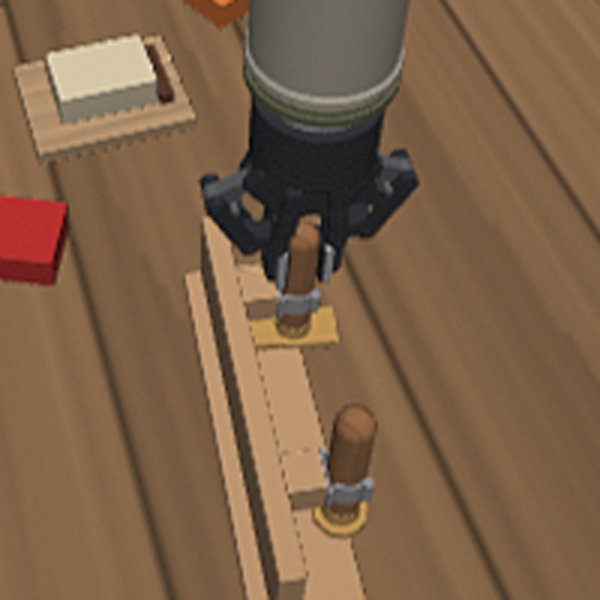

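The oblong stamp is held at g1 px (300, 270), gap 22 mm, still standing on the board. I'll raise it 4 mm and pull it out along tool +y.

```bash
python3 -m handwheel '[[-1,0,0,-0.3,0,0,0],[-1,0,0,-0.2,0,0,0],[-1,0,0,0,0,0,0],[-1,0,0,0,0,0,0]]' 110
python3 -m handwheel '[[-1,0,0.5,0,0,0,0],[-1,0,0.5,0,0,0,0],[-1,0,0.5,0,0,0,0],[-1,0,0.6,0,0,0,0],[-1,0,0.8,0,0,0,0],[-1,0,1,0,0,0,0],[-1,0,1.2,0,0,0,0],[-1,0,1.4,0,0,0,0],[-1,0,1.5,0,0,0,0],[-1,0,1,0,0,0,0],[-1,0,0,0,0,0,0]]'
```

```text
time: 6.08
tool_pos: [561.2, -269.7, 103.5]
tcp_rot: [180.0, 0.0, 83.2]
ft_force: [2.7, -1.5, 0.5]
finger_gap: 21.7
grip_force: 107.8
time: 7.0
tool_pos: [652.7, -279.9, 103.3]
tcp_rot: [179.9, -0.0, 83.3]
ft_force: [-0.7, -0.7, -0.7]
finger_gap: 21.7
grip_force: 108.3
```

```bash
python3 -m handwheel '[[-1,0,-0.5,-1.5,0,0,0],[-1,0.2,-0.5,-2.5,0,0,0],[-1,0.2,-0.5,-3,0,0,0],[-1,0.2,-0.5,-3,0,0,0],[-1,0.2,-0.5,-3,0,0,0],[-1,0.2,-0.5,-3,0,0,0],[-1,0.2,-0.5,-2.5,0,0,0],[-1,0,-0.5,-1.5,0,0,0],[-1,0,0,0,0,0,0],[-1,0,0,0,0,0,0]]'
python3 - <<'E'
from h import *
show();s=snapshot('side');save(s,'hold_full')
st=sense();p=proj(s,st['tool_pos']-[0,0,85])[0];print(p)
x,y=int(p[0])-60,int(p[1])-60
print(x,y)
cv2.imwrite('pics/hold.png',cv2.resize(s['image'][y:y+100,x:x+120],None,fx=6,fy=6,interpolation=2)[:,:,::-1])
E
```

```text
time: 7.83
tool_pos: [612.3, -263.7, 303.5]
tcp_rot: [179.9, 0.0, 83.2]
ft_force: [0.3, 1.2, -2.4]
finger_gap: 21.5
grip_force: 108.3
7.83 [ 612.3 -263.7  303.5] [179.9   0.   83.2] F [ 0.3  1.2 -2.4] T [0.01 0.01 0.04] gap 21.5 grip 108.3 J [-28.  17.  69.   0.  94. -21.]
[389.12297485 235.95627542]
329 175
```

View pics/hold.png

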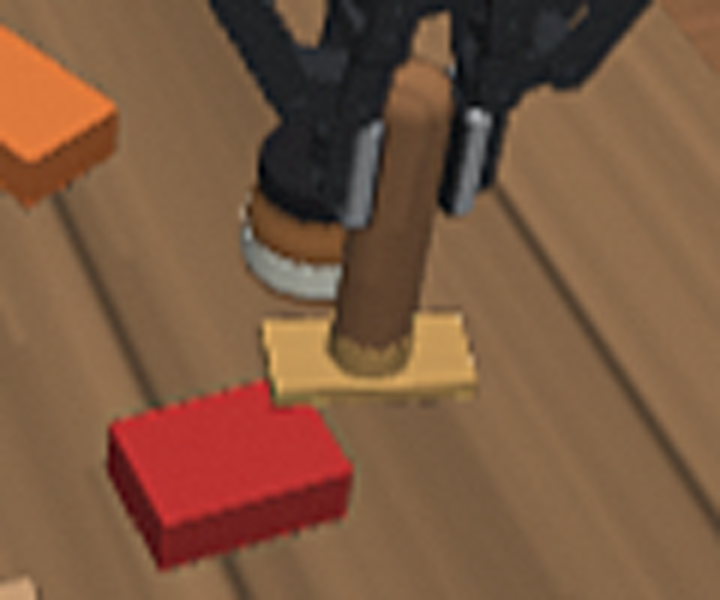

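The die shows clearly at hold.png (265–475, 312–405), upright in the pads. I'll fit a die box to the brass pixels for its yaw and offset.

```bash
cat >> h.py <<'E'
from scipy.optimize import minimize
def brass(s,c,r=45):
    hsv=cv2.cvtColor(s['image'],cv2.COLOR_RGB2HSV).astype(int)
    m=(abs(hsv[...,0]-20)<6)&(hsv[...,1]>105)&(hsv[...,2]>150)
    w=np.zeros_like(m);x,y=int(c[0]),int(c[1]);w[y-r:y+r,x-r:x+r]=1
    m=(m&w).astype(np.uint8)
    k,l,st,_=cv2.connectedComponentsWithStats(m);i=1+np.argmax(st[1:,4]);return (l==i)
def box(x,y,z,yaw,L=60,W=28,H=8):
    P=np.array([[a*L/2,b*W/2,h] for a in(-1,1) for b in(-1,1) for h in(0,H)])
    return P@Ro.from_euler('z',yaw,degrees=True).as_matrix().T+[x,y,z]
def fit(shots,masks,x0,zfix=None):
    S=8
    def cost(p):
        z=p[3] if zfix is None else zfix
        e=0
        for s,m in zip(shots,masks):
            ys,xs=np.nonzero(m);x1,y1=xs.min()-8,ys.min()-8;w,h=xs.max()-x1+9,ys.max()-y1+9
            q=(proj(s,box(p[0],p[1],z,p[2]))-[x1,y1]+.5)*S
            im=np.zeros((h*S,w*S),np.float32);cv2.fillConvexPoly(im,cv2.convexHull(q.astype(np.float32)).astype(np.int32),1)
            im=cv2.resize(im,(w,h),interpolation=cv2.INTER_AREA)
            mm=m[y1:y1+h,x1:x1+w].astype(np.float32)
            # ignore handle hole: convex hull of mask
            c=np.argwhere(mm>0)[:,::-1].astype(np.int32);hu=np.zeros_like(mm);cv2.fillConvexPoly(hu,cv2.convexHull(c),1)
            e+=abs(im-hu).sum()
        return e
    x0=np.array(x0,float)[:4 if zfix is None else 3];n=len(x0)
    best=None
    for dy in(-6,0,6):
        xs=x0.copy();xs[2]+=dy
        sim=np.vstack([xs]+[xs+np.eye(n)[i]*4 for i in range(n)])
        r=minimize(cost,xs,method='Nelder-Mead',options=dict(initial_simplex=sim,xatol=.05,fatol=.05,maxiter=600))
        if best is None or r.fun<best.fun: best=r
    return best.x.round(2),round(best.fun,1)
E
python3 - <<'E'
from h import *
st=sense();t=st['tool_pos'];b=snapshot('side');a=snapshot('top')
z=t[2]-87.7
mb=brass(b,(391,234));print(mb.sum())
print('tcp',t.round(1));print(fit([b],[mb],[t[0],t[1],-8],z))
print(fit([b],[mb],[t[0],t[1],-8,z]))
c=proj(a,[t-[0,0,85]])[0];print(c)
try:
  ma=brass(a,c,25);print('top',ma.sum())
except Exception as e: print(e)
E
```

```text
278
tcp [ 611.8 -263.4  301.5]
(array([ 614.18, -258.22,  -15.92]), np.float64(79.8))
(array([ 639.88, -213.5 ,  -16.55,  158.17]), np.float64(50.5))
[433.14855954 160.93389812]
top 21
```

```bash
cat >> h.py <<'E'
from scipy.optimize import least_squares
def corners(s,uv,pts,x0,zfix=None):
    # pts: rows (a,b,h) in die signs/height ; unknown x,y,yaw(,z)
    pts=np.array(pts,float)*[30,14,1]
    f=lambda p:(proj(s,pts@Ro.from_euler('z',p[2],degrees=True).as_matrix().T+[p[0],p[1],p[3] if zfix is None else zfix])-uv).ravel()
    r=least_squares(f,x0[:4 if zfix is None else 3],x_scale=[1,1,1,1][:4 if zfix is None else 3]);return r.x.round(1),f(r.x).round(2)
E
python3 - <<'E'
from h import *
b=snapshot('side');t=sense()['tool_pos']
uv=np.array([[263,320],[463,313],[475,385],[276,393],[475,397],[277,405]])/6-.42+[329,175]
pts=[[-1,1,8],[1,1,8],[1,-1,8],[-1,-1,8],[1,-1,0],[-1,-1,0]]
print(t.round(1))
for zf in(None,t[2]-87.7,t[2]-85): print(zf,*corners(b,uv,pts,[t[0],t[1],-10,t[2]-87.7],zf))
E
```

```text
[ 611.4 -263.1  300.1]
None [ 619.5 -252.3  -13.6  202.3] [ 0.18  0.08 -0.54  0.17  0.57 -0.47  0.22 -0.66 -0.08  0.54 -0.36  0.36]
212.4360864239748 [ 614.6 -260.6  -13.4] [-0.17 -0.05 -0.3  -0.06  0.91 -0.49 -0.06 -0.57  0.25  0.59 -0.64  0.5 ]
215.1360864239748 [ 613.3 -262.8  -13.4] [-0.27 -0.08 -0.24 -0.12  1.01 -0.49 -0.13 -0.55  0.34  0.6  -0.71  0.54]
```

```bash
python3 - <<'E'
from h import *
show();go([489.8,-13,240],97.4)
E
```

```text
8.03 [ 611.4 -263.1  300.1] [-1.798e+02 -1.000e-01  8.320e+01] F [ 0.  -0.2 -1.6] T [ 0.02 -0.03 -0.01] gap 21.6 grip 108.3 J [-28.  17.  69.   0.  94. -21.]
shift cm before-turn [ 23.4  -15.     6.11] after-turn [26.37 -8.84  6.01] turn [-0.004 -0.002 -0.247]
```

```bash
python3 -m handwheel '[[-1,0,0,0,0,0,-0.1],[-1,0,0,0,0,0,-0.1],[-1,2.64,-0.88,0.6,0,0,-0.047],[-1,2.64,-0.88,0.6,0,0,0],[-1,2.64,-0.88,0.6,0,0,0],[-1,2.64,-0.88,0.6,0,0,0],[-1,2.64,-0.88,0.6,0,0,0],[-1,2.64,-0.88,0.6,0,0,0],[-1,2.64,-0.88,0.6,0,0,0],[-1,2.64,-0.88,0.6,0,0,0],[-1,2.64,-0.88,0.6,0,0,0],[-1,2.64,-0.88,0.6,0,0,0]]'
python3 -m handwheel '[[-1,0,0,2,0,0,0],[-1,0,0,2,0,0,0],[-1,0,0,2,0,0,0],[-1,0,0,1.5,0,0,0],[-1,0,0,0,0,0,0],[-1,0,0,0,0,0,0],[-1,0,0,0,0,0,0],[-1,0,0,0,0,0,0]]'
python3 - <<'E'
from h import *
show();go([489.8,-13,160],97.4)
s=snapshot('side');t=sense()['tool_pos'];p=proj(s,t-[0,0,85])[0]
x,y=int(p[0])-50,int(p[1])-45
print(x,y);save(s,'over_full')
cv2.imwrite('pics/over.png',cv2.resize(s['image'][y:y+75,x:x+100],None,fx=8,fy=8,interpolation=2)[:,:,::-1])
E
```

```text
time: 9.03
tool_pos: [490.7, -11.3, 241.3]
tcp_rot: [-179.9, -0.0, 97.4]
ft_force: [0.2, 0.2, -1.5]
finger_gap: 21.7
grip_force: 108.4
time: 9.7
tool_pos: [492.8, -12.6, 169.5]
tcp_rot: [179.9, 0.0, 97.4]
ft_force: [0.1, 0.0, -0.8]
finger_gap: 21.8
grip_force: 108.4
9.7 [492.8 -12.6 169.5] [179.9   0.   97.4] F [ 0.1  0.  -0.8] T [ 0.02  0.03 -0.  ] gap 21.8 grip 108.4 J [ -7.  -6. 108.   0.  79. -15.]
shift cm before-turn [ 0.   -0.31  0.95] after-turn [-0.   -0.31  0.95] turn [ 0.002  0.    -0.   ]
243 163
```

View pics/over.png

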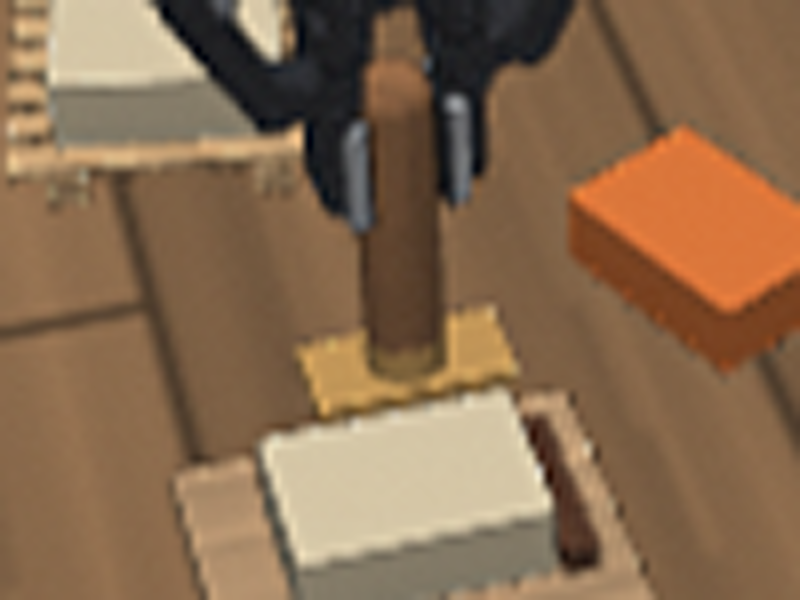

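The die is at over.png (296–519, 308–420), above and behind the bar's top face (260–552, 390–568), nearly parallel to it. I'll fit both from their corners.

```bash
python3 - <<'E'
from h import *
b=snapshot('side');t=np.array([492.8,-12.6,169.5]);o=np.array([243,163])
show()
f=lambda L:np.array(L)/8-.44+o
uv=f([[296,348],[490,308],[517,370],[318,412],[519,380],[320,420]])
pts=[[-1,1,8],[1,1,8],[1,-1,8],[-1,-1,8],[1,-1,0],[-1,-1,0]]
for zf in(None,t[2]-87.7): print('die',*corners(b,uv,pts,[t[0],t[1],0,80],zf))
uv=f([[260,440],[513,390],[552,518],[300,568]])
k=[40/30,27.5/14]
print('bar',*corners(b,uv,[[-k[0],k[1],0],[k[0],k[1],0],[k[0],-k[1],0],[-k[0],-k[1],0]],[490,-12,0],45))
a=snapshot('top');save(a,'over_top')
# bar edges in side by line fit: yaw refs
E
```

```text
9.8 [492.8 -12.6 169.5] [179.9   0.   97.4] F [-0.4 -0.5 -1.7] T [-0.04  0.05  0.04] gap 21.3 grip 108.4 J [ -7.  -6. 108.   0.  79. -15.]
die [495.6   0.9   1.   69.5] [ 0.14 -0.32  0.07 -0.33 -0.12 -0.47  0.13 -0.51 -0.31  0.7   0.08  0.92]
die [493.1 -11.8   1.2] [-0.12 -0.37  0.23 -0.51  0.12 -0.52 -0.06 -0.42 -0.06  0.7  -0.1   1.06]
bar [490.1 -17.1  -0.7] [-0.22  0.04  0.07  0.18  0.88 -0.32 -0.72  0.04]
```

```bash
python3 - <<'E'
from h import *
S=8
for n in('top','side'):
  s=snapshot(n);i0=cv2.imread(f'pics/{n}0.png')[:,:,::-1].astype(int)
  d=abs(i0-s['image'].astype(int)).sum(2)>45
  c=proj(s,[561.8,-269.5,60])[0].astype(int);x1,y1=c[0]-30,c[1]-35;w,h=60,70
  m=d[y1:y1+h,x1:x1+w].astype(np.uint8)
  k,l,st,ce=cv2.connectedComponentsWithStats(m);i=1+np.argmax(st[1:,4]);m=(l==i).astype(np.float32);print(n,st[1:].tolist()[:6])
  th=np.arange(0,2*np.pi,.2)
  def sil(x,y):
    im=np.zeros((h*S,w*S),np.float32)
    cyl=np.array([[x+12*np.cos(a),y+12*np.sin(a),z] for a in th for z in(20,120)]+[[x+7*np.cos(a),y+7*np.sin(a),127] for a in th])
    for P in(cyl,box(x,y,12,-13.5)):
      q=(proj(s,P)-[x1,y1]+.5)*S
      cv2.fillConvexPoly(im,cv2.convexHull(q.astype(np.float32)).astype(np.int32),1)
    return cv2.resize(im,(w,h),interpolation=cv2.INTER_AREA)
  best=min((abs(sil(561.8+dx,-269.5+dy)-m).sum(),dx,dy) for dx in np.arange(-6,6.1,.5) for dy in np.arange(-6,6.1,.5))
  print(n,'apparent minus true:',best,'mask',m.sum())
E
```

```text
top [[19, 27, 20, 16, 164], [18, 44, 5, 4, 9], [22, 44, 1, 1, 1]]
top apparent minus true: (np.float32(192.0625), np.float64(0.5), np.float64(3.0)) mask 164.0
side [[25, 12, 14, 26, 237], [17, 41, 28, 15, 237], [41, 54, 1, 1, 1]]
side apparent minus true: (np.float32(532.59375), np.float64(2.0), np.float64(4.0)) mask 237.0
```

```bash
python3 - <<'E'
from h import *
S=8
for n in('top','side'):
  s=snapshot(n);i0=cv2.imread(f'pics/{n}0.png')[:,:,::-1].astype(int)
  d=abs(i0-s['image'].astype(int)).sum(2)
  c=proj(s,[561.8,-269.5,60])[0].astype(int);x1,y1=c[0]-30,c[1]-35;w,h=60,70
  d=d[y1:y1+h,x1:x1+w]
  th=np.arange(0,2*np.pi,.2)
  def sil(x,y):
    im=np.zeros((h*S,w*S),np.float32)
    cyl=np.array([[x+12*np.cos(a),y+12*np.sin(a),z] for a in th for z in(20,120)]+[[x+7*np.cos(a),y+7*np.sin(a),127] for a in th])
    for P in(cyl,box(x,y,12,-13.5)):
      q=(proj(s,P)-[x1,y1]+.5)*S
      cv2.fillConvexPoly(im,cv2.convexHull(q.astype(np.float32)).astype(np.int32),1)
    return cv2.resize(im,(w,h),interpolation=cv2.INTER_AREA)
  for T in(20,35,50):
    k,l,st,ce=cv2.connectedComponentsWithStats((d>T).astype(np.uint8));m=np.isin(l,[i for i in range(1,k) if st[i,4]>40]).astype(np.float32)
    R=sorted((abs(sil(561.8+dx,-269.5+dy)-m).sum(),dx,dy) for dx in np.arange(-6,6.1,.5) for dy in np.arange(-6,6.1,.5))
    print(n,T,m.sum(),R[0],R[1][1:])
E
```

```text
top 20 256.0 (np.float32(135.28125), np.float64(0.5), np.float64(3.0)) (np.float64(1.0), np.float64(3.0))
top 35 201.0 (np.float32(158.89062), np.float64(0.5), np.float64(2.5)) (np.float64(0.5), np.float64(2.0))
top 50 132.0 (np.float32(221.39062), np.float64(0.5), np.float64(1.0)) (np.float64(1.0), np.float64(0.0))
side 20 640.0 (np.float32(195.14062), np.float64(1.0), np.float64(0.0)) (np.float64(0.5), np.float64(0.0))
side 35 511.0 (np.float32(294.5625), np.float64(0.5), np.float64(0.5)) (np.float64(1.0), np.float64(1.0))
side 50 460.0 (np.float32(326.3125), np.float64(0.5), np.float64(0.5)) (np.float64(1.0), np.float64(1.0))
```

```bash
python3 -m handwheel '[[-1,-0.2,-0.36,1,0,0,0],[-1,0,0,1,0,0,0],[-1,0,0,0.8,0,0,0],[-1,0,0,0.4,0,0,0],[-1,0,0,0,0,0,0],[-1,0,0,0,0,0,0],[-1,0,0,0,0,0,0]]'
python3 - <<'E'
from h import *
import h
show()
s=snapshot('side');x,y=250,180;save(s,'near_full')
cv2.imwrite('pics/near.png',cv2.resize(s['image'][y:y+75,x:x+100],None,fx=8,fy=8,interpolation=2)[:,:,::-1])
B=h.box
for n in('side','top'):
  q=snapshot(n)
  for r in trace(q,'fresh_bar_mid'):
    ys,xs=np.nonzero(r['pixels']);print(n,round(r['conf'],2),xs.mean(),ys.mean(),r['pixels'].sum())
E
```

```text
time: 10.63
tool_pos: [489.0, -14.9, 136.5]
tcp_rot: [180.0, 0.0, 97.4]
ft_force: [-0.3, -0.8, -1.0]
finger_gap: 21.4
grip_force: 108.4
10.63 [489.  -14.9 136.5] [180.    0.   97.4] F [-0.3 -0.8 -1. ] T [-0.03 -0.01  0.01] gap 21.4 grip 108.4 J [ -8.  -5. 110.   0.  75. -15.]
side 0.8 366.9647473560517 253.38660399529965 851
side 0.73 293.9003984063745 230.4840637450199 502
side 0.69 330.6666666666667 194.27138643067846 678
side 0.64 262.0249500998004 279.71556886227546 1002
top 0.89 268.8295081967213 177.3704918032787 305
top 0.76 366.811209439528 267.0486725663717 678
top 0.72 366.5644329896907 166.12113402061857 388
top 0.43 310.40625 235.75 96
top 0.36 439.24353531455034 215.6020841373987 2591
```

View pics/near.png

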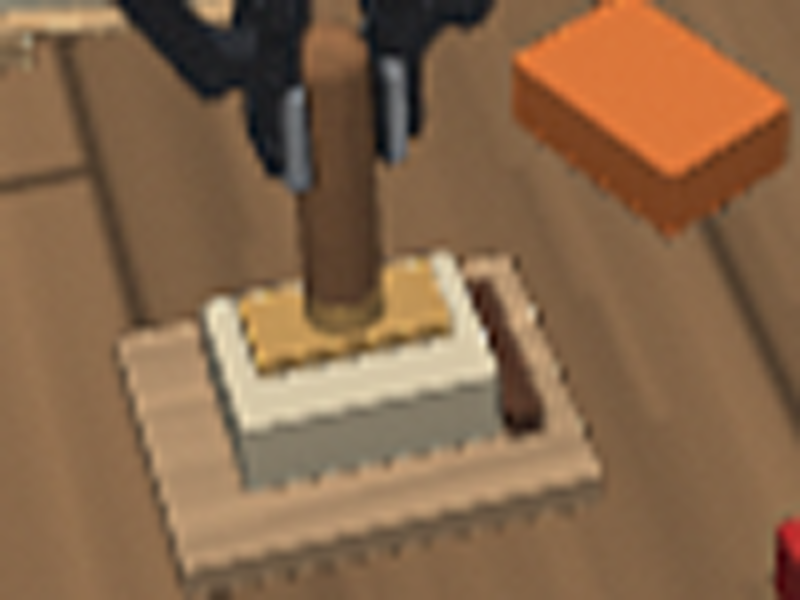

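The die is just above the bar's top: die at near.png (240–452, 262–373), bar top at (203–497, 255–433). The front margin looks wider than the back one, so I'll fit both.

```bash
python3 - <<'E'
from h import *
b=snapshot('side');o=np.array([250,180]);f=lambda L:np.array(L)/8-.44+o
uv=f([[240,302],[430,262],[451,322],[262,363],[452,333],[263,373]])
pts=[[-1,1,8],[1,1,8],[1,-1,8],[-1,-1,8],[1,-1,0],[-1,-1,0]]
print('die',*corners(b,uv,pts,[489,-15,0],48.8))
uv=f([[203,305],[456,255],[497,380],[245,433]]);k=[40/30,27.5/14]
print('bar',*corners(b,uv,[[-k[0],k[1],0],[k[0],k[1],0],[k[0],-k[1],0],[-k[0],-k[1],0]],[490,-12,0],45))
uv=f([[120,347],[508,257],[600,470],[187,575]]);k=[65/30,50/14]
print('jig',*corners(b,uv,[[-k[0],k[1],0],[k[0],k[1],0],[k[0],-k[1],0],[-k[0],-k[1],0]],[490,-12,0],15))
# bar: column-wise white mask vs box in side
E
```

```text
die [489.7 -14.7   1. ] [-0.36 -0.54  0.03 -0.68  0.56 -0.36 -0.4  -0.14  0.5   0.62 -0.32  0.97]
bar [ 4.901e+02 -1.720e+01 -1.000e-01] [-0.18  0.08  0.05 -0.01  0.83 -0.19 -0.69  0.05]
jig [490.5 -15.9   1.7] [-0.97 -0.5   0.14 -0.35  0.99  0.48 -0.18  0.12]
```

```bash
python3 -m handwheel '[[-1,-0.19,0.04,0,0,0,0],[-1,0,0,0.1,0,0,0],[-1,0,0,0.1,0,0,0],[-1,0,0,0.1,0,0,0],[-1,0,0,0.1,0,0,0],[-1,0,0,0.1,0,0,0],[-1,0,0,0.1,0,0,0],[-1,0,0,0,0,0,0],[-1,0,0,0,0,0,0]]'
```

```text
time: 11.68
tool_pos: [489.7, -16.8, 132.6]
tcp_rot: [180.0, 0.0, 97.4]
ft_force: [-10.3, 0.5, 19.5]
finger_gap: 21.6
grip_force: 111.0
```

```bash
python3 -m handwheel '[[-1,0,0,0.1,0,0,0],[-1,0,0,0.1,0,0,0],[-1,0,0,0.1,0,0,0],[-1,0,0,0.1,0,0,0],[-1,0,0,0.1,0,0,0],[-1,0,0,0,0,0,0],[-1,0,0,0,0,0,0],[-1,0,0,0,0,0,0],[-1,0,0,0,0,0,0],[-1,0,0,0,0,0,0],[-1,0,0,0,0,0,0]]'
python3 -c "
from h import *
show()"
```

```text
time: 12.6
tool_pos: [490.6, -17.0, 132.6]
tcp_rot: [179.9, 0.1, 97.4]
ft_force: [-29.9, 1.5, 60.7]
finger_gap: 21.9
grip_force: 116.2
12.6 [490.6 -17.  132.6] [1.799e+02 1.000e-01 9.740e+01] F [-29.9   1.5  60.7] T [0.52 6.07 0.04] gap 21.9 grip 116.2 J [ -8.  -5. 110.  -0.  75. -15.]
```

Pressed at about 60 N and held. Now I'll lift off.

```bash
python3 -m handwheel '[[-1,0,0,-0.5,0,0,0],[-1,0,0,-0.5,0,0,0],[-1,0,0,-0.5,0,0,0],[-1,0,0,-2,0,0,0],[-1,0,0,-3,0,0,0],[-1,0,0,-3,0,0,0],[-1,0,0,-2,0,0,0],[-1,0,0,0,0,0,0],[-1,0,0,0,0,0,0]]'
python3 - <<'E'
from h import *
show();go([651,-280.8,220],83.2)
for n in('top','side'):
  s=snapshot(n);save(s,'after_'+n)
cv2.imwrite('pics/stamped.png',cv2.resize(s['image'][190:265,245:345],None,fx=8,fy=8,interpolation=2)[:,:,::-1])
E
```

```text
time: 13.35
tool_pos: [490.1, -16.8, 241.1]
tcp_rot: [179.9, 0.0, 97.4]
ft_force: [-1.1, -0.3, -1.7]
finger_gap: 21.5
grip_force: 108.4
13.35 [490.1 -16.8 241.1] [179.9   0.   97.4] F [-1.1 -0.3 -1.7] T [0.04 0.06 0.02] gap 21.5 grip 108.4 J [ -8. -10. 103.   0.  87. -15.]
shift cm before-turn [-28.25  12.56   2.16] after-turn [-24.31  19.1    2.11] turn [0.002 0.    0.248]
```

View pics/stamped.png

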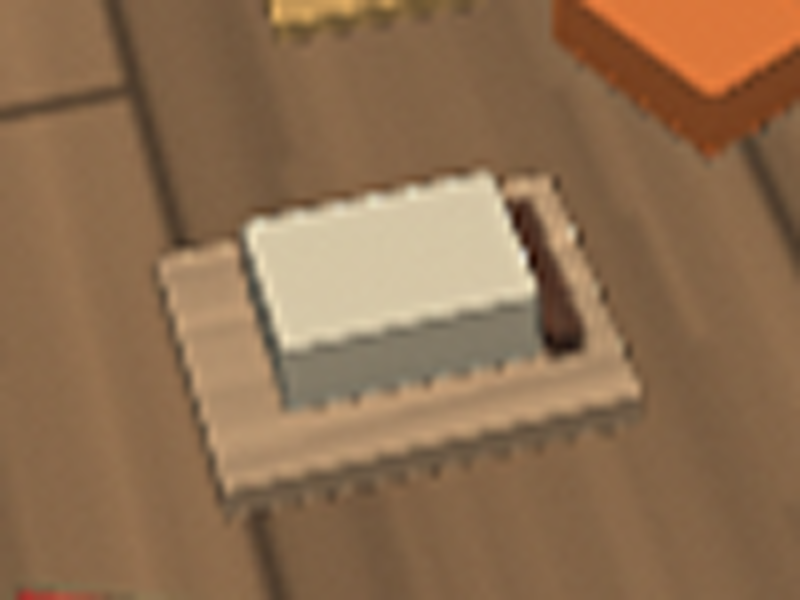

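No visible imprint is rendered. The bar sits unmoved in the jig at stamped.png (245–535, 170–350). Next I'll take the stamp back to its clip.

```bash
python3 -m handwheel '[[-1,0,0,0,0,0,0.124],[-1,0,0,0,0,0,0.124],[-1,-2.43,1.91,0.2,0,0,0],[-1,-2.43,1.91,0.2,0,0,0],[-1,-2.43,1.91,0.2,0,0,0],[-1,-2.43,1.91,0.2,0,0,0],[-1,-2.43,1.91,0.2,0,0,0],[-1,-2.43,1.91,0.2,0,0,0],[-1,-2.43,1.91,0.2,0,0,0],[-1,-2.43,1.91,0.2,0,0,0],[-1,-2.43,1.91,0.2,0,0,0],[-1,-2.43,1.91,0.2,0,0,0]]'
python3 -m handwheel '[[-1,0,0,2.5,0,0,0],[-1,0,0,3,0,0,0],[-1,0,0,3,0,0,0],[-1,0,0,2,0,0,0],[-1,0,0,0.6,0,0,0],[-1,0,0,0,0,0,0],[-1,0,0,0,0,0,0],[-1,0,0,0,0,0,0]]'
python3 - <<'E'
from h import *
show();go([651.2,-280.9,104],83.2);go([561.8,-269.9,104],83.2)
E
```

```text
time: 14.45
tool_pos: [649.7, -281.5, 216.8]
tcp_rot: [-179.8, -0.1, 83.2]
ft_force: [0.7, -0.3, -0.6]
finger_gap: 21.7
grip_force: 108.5
time: 15.12
tool_pos: [651.2, -281.1, 111.3]
tcp_rot: [179.9, 0.1, 83.2]
ft_force: [-0.0, -0.0, -0.9]
finger_gap: 21.7
grip_force: 108.7
15.12 [ 651.2 -281.1  111.3] [1.799e+02 1.000e-01 8.320e+01] F [-0.  -0.  -0.9] T [0.02 0.01 0.02] gap 21.7 grip 108.7 J [-27.  29.  73.   0.  77. -21.]
shift cm before-turn [ 0.02 -0.01  0.73] after-turn [ 0.02 -0.    0.73] turn [ 0.003  0.001 -0.   ]
shift cm before-turn [ 0.06 -9.01  0.71] after-turn [ 0.06 -9.01  0.73] turn [ 0.003  0.001 -0.   ]
```

```bash
python3 -m handwheel '[[-1,0.02,0,0.5,0,0,0],[-1,0.02,0,0.23,0,0,0],[-1,0,-1.5,0,0,0,0],[-1,0,-1.5,0,0,0,0],[-1,0,-1.5,0,0,0,0],[-1,0,-1.2,0,0,0,0],[-1,0,-0.6,0,0,0,0],[-1,0,-0.5,0,0,0,0],[-1,0,0,0,0,0,0],[-1,0,0,0,0,0,0]]'
python3 -m handwheel '[[-1,0,-0.4,0,0,0,0],[-1,0,-0.4,0,0,0,0],[-1,0,-0.4,0,0,0,0],[-1,0,-0.4,0,0,0,0],[-1,0,-0.4,0,0,0,0],[-1,0,-0.2,0,0,0,0],[-1,0,0,0,0,0,0],[-1,0,0,0,0,0,0],[-1,0,0,0,0,0,0]]'
python3 - <<'E'
from h import *
show();go([561.8,-269.9,99.7],83.2)
E
```

```text
time: 15.95
tool_pos: [583.2, -272.4, 102.5]
tcp_rot: [179.9, 0.0, 83.2]
ft_force: [0.4, 0.3, -1.1]
finger_gap: 21.7
grip_force: 108.6
time: 16.7
tool_pos: [561.1, -269.7, 102.0]
tcp_rot: [180.0, 0.0, 83.2]
ft_force: [3.8, -1.3, -2.1]
finger_gap: 21.9
grip_force: 108.3
16.7 [ 561.1 -269.7  102. ] [180.    0.   83.2] F [ 3.8 -1.3 -2.1] T [-0.29 -0.78  0.02] gap 21.9 grip 108.3 J [-30.  17.  90.   0.  73. -24.]
shift cm before-turn [-0.01  0.07  0.23] after-turn [-0.01  0.07  0.23] turn [ 0.001  0.    -0.   ]
```

It snapped in at the same place with the same force as before. I'll lower it onto the board, open and rise.

```bash
python3 -m handwheel '[[-1,0,0,0.15,0,0,0],[-1,0,0,0.15,0,0,0],[-1,0,0,0,0,0,0],[-1,0,0,0,0,0,0]]'
python3 -m handwheel '[[-0.3,0,0,0,0,0,0],[0.2,0,0,0,0,0,0],[0.6,0,0,0,0,0,0],[0.8,0,0,0,0,0,0],[0.8,0,0,0,0,0,0],[0.8,0,0,0,0,0,0],[0.8,0,0,-1,0,0,0],[0.8,0,0,-2.5,0,0,0],[0.8,0,0,-3.5,0,0,0],[0.8,0,0,-3.5,0,0,0],[0.8,0,0,-1,0,0,0],[0.8,0,0,0,0,0,0]]' 40
python3 - <<'E'
from h import *
show();go([490,-16,200],180.7);go([490,-16,200],173)
E
```

```text
time: 17.03
tool_pos: [561.3, -269.8, 99.7]
tcp_rot: [179.9, 0.0, 83.2]
ft_force: [1.8, -0.7, 4.5]
finger_gap: 21.5
grip_force: 109.5
time: 18.03
tool_pos: [563.2, -271.0, 220.5]
tcp_rot: [179.5, 0.2, 83.2]
ft_force: [0.9, 0.2, -0.0]
finger_gap: 76.9
grip_force: 0.0
18.03 [ 563.2 -271.   220.5] [179.5   0.2  83.2] F [ 0.9  0.2 -0. ] T [ 0.03 -0.    0.04] gap 76.9 grip 0.0 J [-30.  12.  84.  -0.  84. -24.]
shift cm before-turn [ 24.46 -10.32   1.87] after-turn [ 7.01 25.59  2.05] turn [ 0.003  0.01  -1.702]
shift cm before-turn [ 24.46 -10.32   1.87] after-turn [10.38 24.42  2.05] turn [ 0.004  0.01  -1.568]
```

```bash
python3 -m handwheel '[[0.8,2.72,-1.15,0.1,0,0,0],[0.8,2.72,-1.15,0.1,0,0,0],[0.8,2.72,-1.15,0.1,0,0,0],[0.8,2.72,-1.15,0.2,0,0,0],[0.8,2.72,-1.15,0.2,0,0,0],[0.8,2.72,-1.15,0.3,0,0,0],[0.8,2.72,-1.15,0.3,0,0,0],[0.8,2.72,-1.15,0.3,0,0,0],[0.8,2.72,-1.15,0.2,0,0,0]]'
python3 -m handwheel '[[1,0,0,0,0,0,-0.122],[1,0,0,0,0,0,-0.122],[1,0,0,0,0,0,-0.122],[1,0,0,0,0,0,-0.122],[1,0,0,0,0,0,-0.122],[1,0,0,0,0,0,-0.122],[1,0,0,0,0,0,-0.122],[1,0,0,0,0,0,-0.122],[1,0,0,0,0,0,-0.122],[1,0,0,0,0,0,-0.122],[1,0,0,0,0,0,-0.122],[1,0,0,0,0,0,-0.122]]'
python3 -m handwheel '[[1,0,0,0,0,0,-0.12],[1,0,0,0,0,0,-0.118],[1,0,0,0,0,0,0],[1,0,0,0,0,0,0]]'
python3 - <<'E'
from h import *
show();go([490,-16,42],180.7)
E
```

```text
time: 18.78
tool_pos: [485.9, -12.9, 194.9]
tcp_rot: [-179.9, -0.0, 83.2]
ft_force: [1.0, -0.3, 0.5]
finger_gap: 77.1
grip_force: 0.0
time: 19.78
tool_pos: [486.6, -14.2, 195.2]
tcp_rot: [-180.0, -0.1, 167.4]
ft_force: [0.4, 0.0, -0.1]
finger_gap: 85.1
grip_force: 0.0
time: 20.12
tool_pos: [486.8, -14.2, 195.5]
tcp_rot: [180.0, -0.1, -179.5]
ft_force: [0.1, 0.4, 0.3]
finger_gap: 85.3
grip_force: 0.0
20.12 [486.8 -14.2 195.5] [ 1.800e+02 -1.000e-01 -1.795e+02] F [0.1 0.4 0.3] T [ 0.01 -0.01  0.  ] gap 85.3 grip 0.0 J [ -8.  -8. 107.   0.  82. -98.]
shift cm before-turn [-0.34 -0.19 15.35] after-turn [-0.32 -0.19 15.35] turn [ 0.    -0.001 -0.004]
```

```bash
python3 -m handwheel '[[1,-0.34,-0.19,3,0,0,-0.004],[1,0,0,3,0,0,0],[1,0,0,3,0,0,0],[1,0,0,3,0,0,0],[1,0,0,2,0,0,0],[1,0,0,1.2,0,0,0],[1,0,0,0.8,0,0,0],[1,0,0,0,0,0,0],[1,0,0,0,0,0,0]]'
python3 -m handwheel '[[0.7,0,0,0,0,0,0],[0.5,0,0,0,0,0,0],[0.3,0,0,0,0,0,0],[0,0,0,0,0,0,0],[-0.5,0,0,0,0,0,0],[-0.5,0,0,0,0,0,0],[-0.5,0,0,0,0,0,0],[-0.5,0,0,0,0,0,0]]' 40
python3 -c "
from h import *
show()"
```

```text
time: 20.87
tool_pos: [491.2, -16.2, 36.7]
tcp_rot: [-180.0, 0.0, -179.1]
ft_force: [0.2, 0.4, -0.4]
finger_gap: 85.2
grip_force: 0.0
time: 21.53
tool_pos: [491.8, -16.2, 37.5]
tcp_rot: [-180.0, 0.1, -179.1]
ft_force: [-0.0, 0.5, 6.3]
finger_gap: 54.2
grip_force: 43.1
21.53 [491.8 -16.2  37.5] [-1.800e+02  1.000e-01 -1.791e+02] F [-0.   0.5  6.3] T [ 0.11  0.23 -0.05] gap 54.2 grip 43.1 J [ -8.   3. 113.   0.  63. -99.]
```

The bar is held centred, gap 54 mm. Lifting now.

```bash
python3 -m handwheel '[[-0.5,0,0,-0.5,0,0,0],[-0.5,0,0,-1,0,0,0],[-0.5,0,0,-2,0,0,0],[-0.5,0,0,-3,0,0,0],[-0.5,0,0,-3,0,0,0],[-0.5,0,0,-2,0,0,0.096],[-0.5,0,0,0,0,0,0.096],[-0.5,0,0,0,0,0,0]]' 50
python3 - <<'E'
from h import *
show();go([489.5,377.2,140],169.9)
E
```

```text
time: 22.2
tool_pos: [491.9, -16.3, 153.9]
tcp_rot: [180.0, 0.3, 169.7]
ft_force: [0.3, 0.8, -2.1]
finger_gap: 53.9
grip_force: 53.9
22.2 [491.9 -16.3 153.9] [180.    0.3 169.7] F [ 0.3  0.8 -2.1] T [-0.02  0.02  0.03] gap 53.9 grip 53.9 J [ -8.  -6. 109.  -0.  77. -88.]
shift cm before-turn [ 7.31 38.67  1.36] after-turn [ 7.14 38.7   1.39] turn [ 0.     0.004 -0.004]
```

```bash
python3 -m handwheel '[[-0.5,0.6,3.22,0.1,0,0,0],[-0.5,0.6,3.22,0.1,0,0,0],[-0.5,0.6,3.22,0.1,0,0,0],[-0.5,0.6,3.22,0.1,0,0,0],[-0.5,0.6,3.22,0.1,0,0,0],[-0.5,0.6,3.22,0.1,0,0,0],[-0.5,0.6,3.22,0.1,0,0,0],[-0.5,0.6,3.22,0.1,0,0,0],[-0.5,0.6,3.22,0.1,0,0,0],[-0.5,0.6,3.22,0.1,0,0,0],[-0.5,0.6,3.22,0.1,0,0,0],[-0.5,0.6,3.22,0.1,0,0,0]]'
python3 -m handwheel '[[-0.5,0,0,0.6,0,0,0],[-0.5,0,0,1.5,0,0,0],[-0.5,0,0,1.5,0,0,0],[-0.5,0,0,1,0,0,0],[-0.5,0,0,0,0,0,0],[-0.5,0,0,0,0,0,0],[-0.5,0,0,0,0,0,0]]'
python3 - <<'E'
from h import *
show();go([489.5,377.2,46],169.9)
s=snapshot('side');save(s,'tray_full')
cv2.imwrite('pics/tray.png',cv2.resize(s['image'][90:195,210:330],None,fx=5.5,fy=5.5,interpolation=2)[:,:,::-1])
E
```

```text
time: 23.2
tool_pos: [486.2, 378.1, 138.0]
tcp_rot: [-179.9, -0.1, 170.1]
ft_force: [0.0, -0.4, -1.1]
finger_gap: 53.9
grip_force: 53.9
time: 23.78
tool_pos: [487.6, 376.8, 93.6]
tcp_rot: [180.0, 0.0, 170.0]
ft_force: [-0.2, 0.3, 0.1]
finger_gap: 54.0
grip_force: 54.0
23.78 [487.6 376.8  93.6] [180.   0. 170.] F [-0.2  0.3  0.1] T [ 0.03 -0.06 -0.  ] gap 54.0 grip 54.0 J [ 33.  17.  91.   0.  72. -47.]
shift cm before-turn [-0.18  0.07  4.76] after-turn [-0.18  0.07  4.76] turn [0.    0.    0.001]
```

View pics/tray.png

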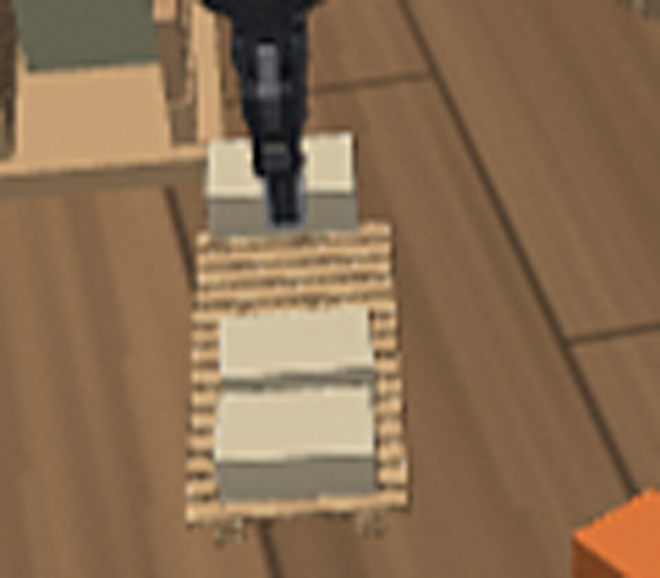

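The bar at tray.png (207–357, 133–237) is held level, over the empty slats and in line with the cured bars. I'll lower it until it touches.

```bash
python3 -m handwheel '[[-0.5,-0.18,0.07,1.5,0,0,0],[-0.5,0,0,1.5,0,0,0],[-0.5,0,0,1.2,0,0,0],[-0.5,0,0,0.5,0,0,0],[-0.5,0,0,0.2,0,0,0],[-0.5,0,0,0.1,0,0,0],[-0.5,0,0,0.1,0,0,0],[-0.5,0,0,0,0,0,0],[-0.5,0,0,0,0,0,0]]'
python3 - <<'E'
from h import *
show()
s=snapshot('side');print([(round(r['conf'],2),r['location'].round(0) if hasattr(r['location'],'round') else r['location']) for q in('fresh_bar_mid','tray','tray_space') for r in place_of(s,q)[:4]])
E
```

```text
time: 24.58
tool_pos: [489.7, 377.6, 42.8]
tcp_rot: [180.0, 0.1, 169.9]
ft_force: [0.3, 0.1, -1.4]
finger_gap: 54.5
grip_force: 54.1
24.58 [489.7 377.6  42.8] [1.800e+02 1.000e-01 1.699e+02] F [ 0.3  0.1 -1.4] T [ 0.01 -0.03  0.  ] gap 54.5 grip 54.1 J [ 33.  21.  92.  -0.  67. -47.]
[(0.98, [635.3, -129.8, 18.2]), (0.94, [621.4, 92.6, 14.6]), (0.8, [490.0, 374.3, 34.5]), (0.64, [388.8, -134.2, 14.8]), (0.73, [471.0, 288.8, 35.4]), (0.63, [472.3, 311.6, 1.2]), (0.61, [548.6, -395.9, 69.9]), (0.8, [489.8, 375.2, 32.8]), (0.47, [718.9, -17.9, 1.4])]
```

```bash
python3 -m handwheel '[[-0.5,0,0,0.1,0,0,0],[-0.5,0,0,0.1,0,0,0],[-0.5,0,0,0.1,0,0,0],[-0.5,0,0,0,0,0,0],[-0.5,0,0,0,0,0,0]]'
```

```text
time: 25.2
tool_pos: [489.6, 377.6, 40.6]
tcp_rot: [180.0, 0.0, 169.9]
ft_force: [-4.3, -2.5, 10.7]
finger_gap: 54.2
grip_force: 55.5
```

```bash
python3 -m handwheel '[[-0.5,0,0,-0.05,0,0,0],[0.4,0,0,0,0,0,0],[0.5,0,0,0,0,0,0],[0.6,0,0,0,0,0,0],[0.7,0,0,0,0,0,0],[0.8,0,0,0,0,0,0],[0.8,0,0,0,0,0,0],[0.8,0,0,-1,0,0,0],[0.8,0,0,-3,0,0,0],[0.8,0,0,-4,0,0,0],[0.8,0,0,-4,0,0,0],[0.8,0,0,-4,0,0,0]]'
python3 -m handwheel '[[0.8,0,-3,-1,0,0,0],[0.8,0,-4,0,0,0,0],[0.8,0,-4,0,0,0,0],[0.8,0,-4,0,0,0,0],[0.8,0,-4,0,0,0,0],[0.8,0,0,0,0,0,0],[0.8,0,0,0,0,0,0]]'
python3 - <<'E'
from h import *
show()
a=snapshot('top');b=snapshot('side')
hsv=cv2.cvtColor(a['image'],cv2.COLOR_RGB2HSV);m=np.zeros((400,640),np.uint8);sub=hsv[190:270,130:250];m[190:270,130:250]=((sub[...,1]<70)&(sub[...,2]>190))
k,l,st,_=cv2.connectedComponentsWithStats(m)
for i in range(1,k):
  if st[i,4]>100: print(st[i],rect(a,l==i,48))
for q in('bar_stamp_mid','round_stamp_mid','tray_space'): print(q,[(round(r['conf'],2),np.round(r['location'])) for r in place_of(b,q)[:2]])
up=lambda im,f:cv2.resize(im,None,fx=f,fy=f,interpolation=2)
A=up(b['image'][120:200,210:310],4);B=up(b['image'][265:390,310:400],4)
C=np.zeros((500,780,3),np.uint8);C[:320,:400]=A;C[:,410:770]=B;cv2.imwrite('pics/final.png',C[:,:,::-1])
E
```

```text
time: 26.2
tool_pos: [488.8, 377.1, 201.8]
tcp_rot: [-180.0, -0.0, 169.9]
ft_force: [0.7, 0.2, 0.2]
finger_gap: 76.6
grip_force: 0.0
time: 26.78
tool_pos: [456.0, 188.6, 210.5]
tcp_rot: [180.0, 0.1, 169.7]
ft_force: [-0.2, 0.7, -0.1]
finger_gap: 76.9
grip_force: 0.0
26.78 [456.  188.6 210.5] [1.800e+02 1.000e-01 1.697e+02] F [-0.2  0.7 -0.1] T [ 0.01 -0.04  0.04] gap 76.9 grip 0.0 J [ 17.  -8. 105.  -0.  83. -63.]
[ 130  190   64   32 1174] ([546.5, 378.9, 63.3, 163.5, 17.7], array([537.8, 383.3], dtype=float32))
[196 190  21  80 330] ([475.0, 260.1, 203.7, 10.4, 15.4], array([474.5, 260. ], dtype=float32))
[203 190  23  80 418] ([475.4, 240.0, 204.8, 13.1, 15.5], array([473.6, 239.6], dtype=float32))
bar_stamp_mid [(0.95, array([ 560., -268.,   72.])), (0.61, array([488., -12.,  30.]))]
round_stamp_mid [(0.78, array([ 549., -393.,   67.])), (0.18, array([ 560., -268.,   70.]))]
tray_space [(0.9, array([487., 374.,  33.]))]
```

View pics/final.png

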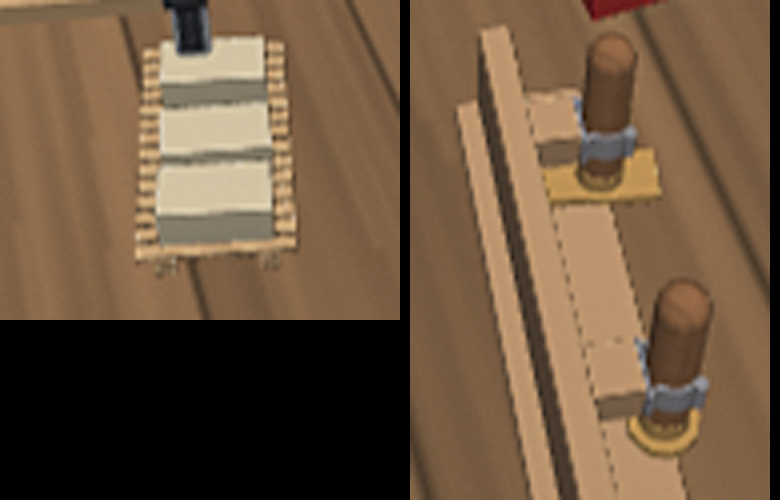

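final.png shows the stamp home in its clip at (605, 110). The three bars are in line on the tray at (160–272, 38–245), and nothing else has moved.

```bash
python3 -c "
from bench import hand_in
print(hand_in())"
```

```text
the job is handed in; nothing more can be done
None
```

The job is handed in at about 27 s of the 61 s allowed: the bar was pressed at about 60 N (no imprint shows in the images), the oblong stamp is back upright in its clip, and the bar lies in line in the tray's empty space.

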